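# Gauge a brass bar against a flip stop

### The arm

A 6-joint arm with a two-finger parallel gripper is mounted at the origin on the work surface. World frame = base frame: x ahead of the robot, y to its left, z up, the work surface at z = 0. Lengths are in mm, angles in degrees, forces in N, time in s.
With the tool pointing down it reaches from about 350 to 850 mm from the base axis. Payload 8.1 kg.
Tool frame: the origin (TCP) lies on the centre line of the jaws, within the pads' length; the fingertips stand 19 mm ahead of it and the grasp point (between the pads) is the TCP; z points along the fingers, y is the direction in which the jaws open and shut (so a half turn about z gives the same grasp; the last joint's range is limited). The gripper opens to 85 mm and grips with 20 to 120 N. Pads are 22 mm wide; open, the fingers measure 114 mm over their backs; the gripper's body (76 mm by 85 mm) begins 54 mm behind the grasp point. The pads swing forward as they close: fully open they stand 13 mm farther back than shut.
Start: joints at [68.904, 7.471, 85.268, -0, 87.261, -4.893], TCP at [167.405, 576.178, 250.292] pointing down, gripper open.
Joint ranges: [-169.43, 169.43], [-51.17, 129.36], [1.28, 143.12], [-76.62, 256.62], [0, 156.53], [-152.29, 152.29]. Speed limits (degrees/s): [136.94, 136.94, 159.86, 180, 180, 180].

### API

Orientations are given as [roll, pitch, yaw] about the fixed x, y, z axes, in that order (R = Rz(yaw) Ry(pitch) Rx(roll)).
In Python, from bench import r, viewer gives the robot as it stands.
- The arm moves only by the tool carry_out, never from a script. Its argument "commands" is a list that holds one entry, the list of rows, each a list of 7 numbers: the finger opening in mm, from 0 to 85.4, then the shift along the tool's x, y, z in mm, then the turn, a rotation vector about the tool's x, y, z in degrees. A call has 1 to 5 rows; each row is the pose to reach, as a shift and turn from the pose commanded when the call began, along the tool's axes at that moment; what a row does not reach only later rows make up. A row lasts 1/8 s, in which the tool goes at most 62.5 mm and 10.7 degrees, less where a joint would pass 70% of its speed; a pose out of reach is approached as far as the arm can. A call with a gripper value outside its range is refused whole. The fingers move at their own pace and stop on an object; "grip_force" is the grip in N (left out, the last holds). Time passes only in rows, so rows that repeat a pose let the fingers close. It gives the time, the measured TCP pose, the force and the opening at its end, in the units of the state.
- r.sense(): the state, without advancing time (a new reading comes with each control period).
- viewer.snapshot(name): name is "side" or "top"; returns the picture (400x640x3 uint8, red, green, blue); there is no depth.
- viewer.calibration(name): a dict with "camera_matrix" (3x3 intrinsics, pixels), "rvec" (rotation vector, rad) and "tvec" (3), from world to camera coordinates, as OpenCV has them. Camera axes: x right, y down, z forward; pixel columns grow to the right and rows downward; lengths in mm; the calibration is good to about 2 mm. A picture is of the moment at which its call begins. calibration takes no time and is no camera call.
- r.hand_in(): hands the job in, once; it reports no verdict.
The state is a dict: "time": time; "joint_pos": joint angles; "qd": joint speeds; "joint_efforts": joint torques, N m; "tool_pos": TCP position; "tcp_rot": TCP orientation; "ft_force": force on the tool from outside, world axes, zero at the start; "wrist_torque": the same for the moment, N m; "finger_gap": finger opening in mm.
Only numpy, scipy, OpenCV 4.12 (cv2) and the standard library are available. Lean on these libraries where they do the work, as an engineer would, in place of code of your own. Each camera call takes 0.05 s, during which the arm holds its last target. There are 200 camera calls.

### The job

Set the brass bar for cutting off in the clockmaker's length jig: flip down the stop with the ball-ended lever, slide the brass bar along the fence until its end is up against that stop, then flip the stop fully up again, leaving the bar where it was gauged, lying flat along the fence. Leave the other stop, the one with the flat paddle on its lever, up throughout.

Things in the scene. Friction and masses are not known exactly. Their poses are not given: they have to be found in the camera images.
- fence: Fixed jig: wooden board 18 mm thick with an aluminium fence, 25 mm thick, 520 long, 30 tall (top 48 mm above the table), along y at the board's back. Origin: under the fence's middle, at table level; x level, across the fence to its back (away from the robot). The board reaches 150 mm in front of the fence's centre line; small loose things lie on its front corners. Both stops sit on the fence.
- ball_base: Fixed steel saddle, 34 x 36 mm, of the stop to use (black ball on its lever). Origin: on the fence's top face, on its centre line; axes as the fence's. Hinge axis along y at x +10, z +14 mm. Leaf 18 mm wide, centred on y = 0. Leaf down: it lies over the fence, top 18 mm above the fence; its foot hangs in front, x -40 to -15 mm, to 4 mm above the board, and stops the bar.
- ball_leaf (a joint): Leaf angle (rad): 0 fully down, grows as it flips up and back, end stop 1.4. Stiff hinge (0.05 N m) stays where left. Fixed to the leaf, a lever rises from the hinge: 8 mm stem, 22 mm ball centred 70 mm from the axis. It leans 40 deg from upright to the front when down, 40 deg to the back at 1.4. Push the ball over with about 2 N, following its arc (a dead level push can bind at the ends).
- bar: Loose brass flat bar, 100 mm long (its y), 30 wide (x), 16 high, about 0.4 kg; origin at the centre of its underside. It lies on the board in front of the fence and along it, 2 to 7 mm off it, between the stops, its end 90 to 190 mm from the ball stop's leaf. Touching stop and fence, its origin is 59 mm from the ball saddle's origin along y, on the side where it started, and 27.5 mm in front.
- paddle_leaf (a joint): Leaf angle of the other stop, same sense; it starts up and must stay up. Alike, but its lever ends in a flat 40 x 28 mm paddle. It stands on the same fence 360 to 440 mm from the ball stop, beyond the bar, at least 90 mm from the bar's end. Its raised leaf overhangs the board in front of the fence by 25 mm, from 60 mm above the board. On both stops leaf and lever form a V of 50 deg: after flipping up, draw out straight up.
Not all that is in view belongs to the job. Several things have the shape of the bar; the one meant has the colours described above.

How it is judged:
By the outcome, as a careful person would: the job done as asked, in the order asked, and still so for the second after the job is handed in, with the robot touching nothing.
It also fails if it takes over 64 s, if anything falls off the work surface, if the arm or the gripper's body presses on something with over 40 N, if the wrist force passes 120 N, or if a joint passes its speed limit or range.

## Working session

There is one attempt and no reset: what is moved stays moved. The work goes in short steps, Python scripts to look and compute and a tool call to move; the robot and the scene stay as the last step left them, time stands still between calls to the robot, and variables do not carry over. Pictures are saved under pics/ and viewed, about 8 in all and at most 12, crops included, and the job is handed in when it is done.

Besides the shell and the picture viewer there is one more tool, called after "Request:" in YAML: its name, and indented under it one key for each argument. carry_out: Moves the arm, as the interface text tells. Its arguments: {"type":"object","properties":{"commands":{"type":"array","items":{"type":"array","items":{"type":"array","items":{"type":"number"}}}},"grip_force":{"type":"number"}},"required":["commands"]}

```bash
mkdir -p pics; ls
python3 - <<'E'
from bench import r, viewer
import cv2
for n in("side","top"):
    cv2.imwrite(f"pics/{n}0.png",viewer.snapshot(n)[:,:,::-1])
    print(n,viewer.calibration(n))
print(r.sense())
E
```

```text
pics
side {'camera_matrix': array([[383.57109379,   0.        , 317.10293852],
       [  0.        , 383.57109379, 195.49530881],
       [  0.        ,   0.        ,   1.        ]]), 'rvec': array([ 2.04661474, -0.51278592,  0.27663145]), 'tvec': array([-473.77450998,  220.88216756,  772.21131084])}
top {'camera_matrix': array([[443.77859489,   0.        , 321.23417082],
       [  0.        , 443.77859489, 200.45958112],
       [  0.        ,   0.        ,   1.        ]]), 'rvec': array([ 2.1440612 , -2.11135653,  0.19090642]), 'tvec': array([  90.98090739,  559.12547998, 1136.54402841])}
{'time': 0.1, 'joint_pos': array([ 6.89039933e+01,  7.50874354e+00,  8.53248599e+01, -5.56767225e-04,
        8.72627772e+01, -4.89275325e+00]), 'qd': array([-0.06579948,  0.00916829, -0.02849646,  0.07586422, -0.04476287,
        0.06572764]), 'joint_efforts': array([ 5.77993342e-04, -5.70953321e+01, -5.01940084e+01, -2.76385072e-04,
        8.20785906e-03,  1.73907762e-05]), 'tool_pos': array([167.232501  , 575.72296031, 249.35311454]), 'tcp_rot': array([-1.79903923e+02, -7.66632764e-03,  1.63796767e+02]), 'ft_force': array([-0.64545382, -0.20419371,  0.8034918 ]), 'wrist_torque': array([0.01190048, 0.03938445, 0.05865626]), 'finger_gap': 85.59573877599269}
```

View pics/side0.png

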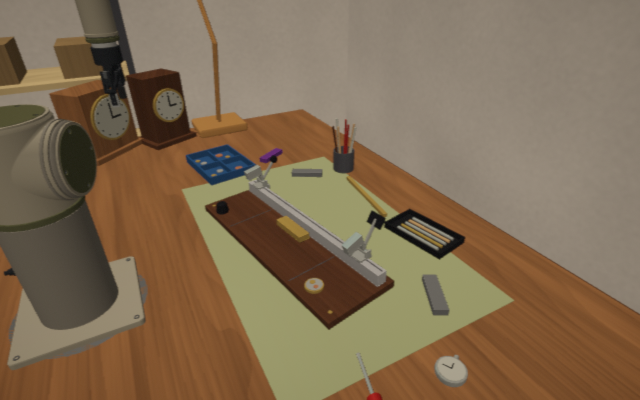

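View pics/top0.png

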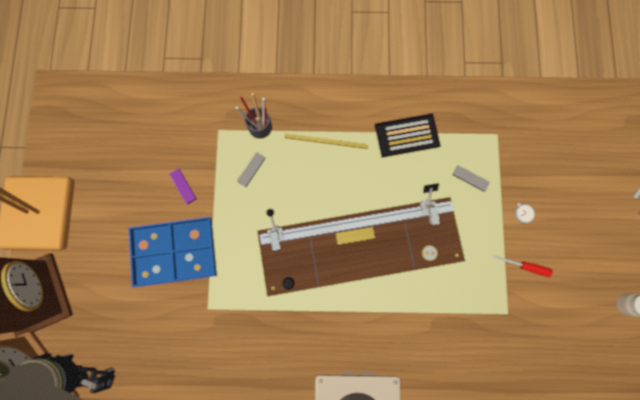

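The ball-ended lever is at the left end (top: 270,212; +y side) and the paddle is at the right (431,188). There are several bar-shaped things: grey blocks (top: 251,169 and 471,178), a purple block (182,186) and the brass block on the board at (355,236). Only the last is brass and lies by the fence, so I'll confirm it in an enlarged crop.

Run:
```python
import cv2,numpy as np
t=cv2.imread("pics/top0.png")[175:300,250:475]
s=cv2.imread("pics/side0.png")[140:325,200:400]
t=cv2.resize(t,None,fx=3.5,fy=3.5,interpolation=2)
cv2.imwrite("pics/tc.png",t)
cv2.imwrite("pics/sc.png",cv2.resize(s,None,fx=3.2,fy=3.2,interpolation=2))
```

```text
(no output)
```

View pics/tc.png

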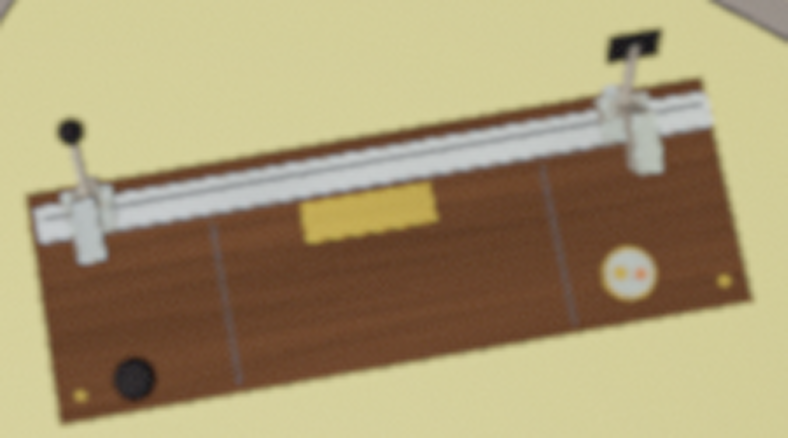

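View pics/sc.png

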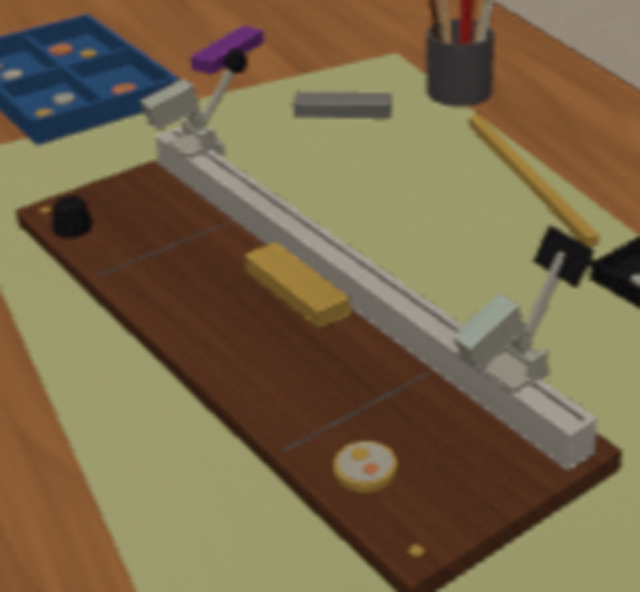

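The crops confirm it: the brass bar lies along the fence (top crop corners 300,205 / 431,182 / 438,219 / 307,243). The black ball is at (70,131) and the paddle at (634,46). Now for the positions.

```bash
cat > h.py <<'E'
import cv2,numpy as np
from bench import r,viewer
C={n:viewer.calibration(n) for n in("side","top")}
def ray(n,p):
    c=C[n];R=cv2.Rodrigues(c["rvec"])[0];o=-R.T@c["tvec"]
    d=R.T@np.linalg.inv(c["camera_matrix"])@[*p,1];return o,d/np.linalg.norm(d)
def onz(n,p,z):
    o,d=ray(n,p);return o+d*(z-o[2])/d[2]
def tri(a,b):
    (o1,d1),(o2,d2)=ray("top",a),ray("side",b)
    s=np.linalg.lstsq(np.c_[d1,-d2],o2-o1,rcond=None)[0]
    p,q=o1+s[0]*d1,o2+s[1]*d2;return (p+q)/2,np.linalg.norm(p-q)
def proj(n,P):
    c=C[n];return cv2.projectPoints(np.float64(P).reshape(-1,3),c["rvec"],c["tvec"],c["camera_matrix"],None)[0][:,0]
T=lambda u,v:(250+(u+.5)/3.5-.5,175+(v+.5)/3.5-.5)
S=lambda u,v:(200+(u+.5)/3.2-.5,140+(v+.5)/3.2-.5)
E
python3 - <<'E'
from h import *
np.set_printoptions(precision=1,suppress=True)
B=[onz("top",T(*p),18) for p in((28,196),(62,423),(751,299),(701,80))]
F=[onz("top",T(*p),48) for p in((35,208),(40,244),(714,125),(706,92))]
bar=[onz("top",T(*p),34) for p in((300,205),(431,182),(438,219),(307,243))]
for n,X in(("board",B),("fence",F),("bar",bar)):
    X=np.array(X);print(n,X[:,:2].tolist(),X.mean(0),np.linalg.norm(X-np.roll(X,-1,0),axis=1))
barS=[onz("side",S(*p),34)for p in((275,243),(246,257),(320,310),(350,294))];print("barS",np.array(barS),np.mean(barS,0))
F=np.array(F);y=(F[0]+F[1]-F[2]-F[3]);y/=np.linalg.norm(y);x=np.array([y[1],-y[0],0]);o=F.mean(0);o[2]=0
print("yaw",np.degrees(np.arctan2(y[1],y[0]))-90,"y",y,"x",x,"o",o)
for n,a,b in(("ball",(70,131),(235,62)),("paddle",(634,46),(563,256))):
    p,e=tri(T(*a),S(*b));print(n,p,e,"fence frame",(p-o)@x,(p-o)@y)
print("bar ff",(np.mean(bar,0)-o)@x,(np.mean(bar,0)-o)@y,(np.mean(barS,0)-o)@x,(np.mean(barS,0)-o)@y)
E
```

```text
board [[477.56990094619846, 270.87263424272754], [305.8715029570281, 238.17648799219347], [406.86903138485195, -286.50592939776726], [577.2291777105818, -254.37513939774618]] [441.9  -8.   18. ] [174.8 534.3 173.4 534.6]
fence [[465.2843472739409, 260.8966335196173], [438.22500919364285, 256.0554903115417], [536.6732907583141, -254.21108674397516], [562.165530951916, -249.05342863957236]] [500.6   3.4  48. ] [ 27.5 519.7  26.  519.1]
bar [[472.12047009306525, 60.45110048161821], [491.3440246117352, -39.77810943343418], [463.0267786024344, -44.966607070427145], [443.20241570874884, 54.846472063902624]] [467.4   7.6  34. ] [102.1  28.8 101.8  29.5]
barS [[473.3  55.5  34. ]
 [445.2  48.   34. ]
 [466.2 -43.6  34. ]
 [494.7 -36.2  34. ]] [469.8   5.9  34. ]
yaw 10.838616962198572 y [-0.2  1.   0. ] x [1.  0.2 0. ] o [500.6   3.4   0. ]
ball [514.7 228.7 114.2] 0.6301634732523497 fence frame 56.212005191136306 218.57480877265954
paddle [ 582.1 -176.7  122.3] 1.5094368313948943 fence frame 46.14776972711194 -192.24802865693826
bar ff -31.77915829144495 10.377293854225845 -29.72488117787641 8.239102049282383
```

Run:
```python
from scipy.spatial.transform import Rotation as R
import numpy as np
p=np.array([167.405,576.178,250.292]);R0=R.from_euler('xyz',[180,0,163.797],degrees=True)
Rt=R.from_euler('xyz',[180,0,190.84],degrees=True)
t=np.array([513.5,228.4,215])
print(R0.inv().apply(t-p),(R0.inv()*Rt).as_rotvec(degrees=True))
```

```text
[-429.39224227 -237.38910797   35.292     ] [-1.41450856e-30  3.31181234e-15 -2.70430000e+01]
```

Request:
carry_out:
  commands:
    - [[60,-52,-28,0,0,0,-6],[60,-103,-57,0,0,0,-12],[60,-155,-85,0,0,0,-18],[60,-206,-114,0,0,0,-24],[60,-258,-142,0,0,0,-27.04]]

```text
time: 0.72
tool_pos: [376.4, 366.2, 250.0]
tcp_rot: [-180.0, -0.0, -169.0]
ft_force: [0.5, 0.9, -0.4]
finger_gap: 60.0
```

Request:
carry_out:
  commands:
    - [[60,-30,-45,9,0,0,0],[60,-60,-89,18,0,0,0],[60,-88,-132,27,0,0,0],[60,-109,-163,35,0,0,0],[60,-109,-163,35,0,0,0]]

```text
time: 1.35
tool_pos: [514.0, 225.8, 213.7]
tcp_rot: [-180.0, -0.1, -169.4]
ft_force: [0.1, 0.4, -0.1]
finger_gap: 60.0
```

Run:
```python
from h import *
t=viewer.snapshot("side")[120:240,200:360,::-1]
cv2.imwrite("pics/s1.png",cv2.resize(t,None,fx=4,fy=4,interpolation=2))
s=r.sense();print(s["tool_pos"],s["tcp_rot"])
P=s["tool_pos"];print(P,proj("side",[P-[0,0,19],[513.5,228.4,115.6]]))
```

```text
[513.25962488 227.18122017 214.30763397] [-1.79995409e+02 -1.11675190e-01 -1.69298063e+02]
[513.25962488 227.18122017 214.30763397] [[270.59292252 132.36417287]
 [272.59359072 158.71028145]]
```

View pics/s1.png

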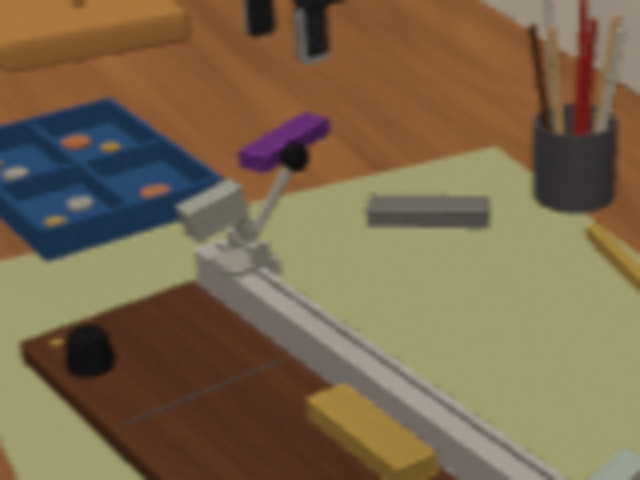

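The open jaws straddle the ball (fingers at crop 259,15 and 313,40; ball 294,157). I'll lower onto it and grip lightly.

Request:
carry_out:
  commands:
    - [[60,0,0,50,0,0,0],[60,0,0,98,0,0,0],[60,0,0,98,0,0,0],[15,0,0,98,0,0,0],[15,0,0,98,0,0,0]]
  grip_force: 20

```text
time: 2.02
tool_pos: [514.9, 229.2, 120.4]
tcp_rot: [180.0, 0.3, -169.1]
ft_force: [0.5, -0.2, 1.3]
finger_gap: 24.3
```

Request:
carry_out:
  commands:
    - [[15,0,0,0,0,0,0],[15,0,0,0,0,0,0]]

```text
time: 2.28
tool_pos: [515.4, 228.9, 119.9]
tcp_rot: [180.0, 0.3, -169.2]
ft_force: [3.8, 1.6, 6.2]
finger_gap: 20.3
```

Run:
```python
from h import *
t=viewer.snapshot("side")[110:200,220:320,::-1]
b=viewer.snapshot("top")[170:260,220:320,::-1]
cv2.imwrite("pics/s2.png",cv2.resize(np.hstack([t,b]),None,fx=4,fy=4,interpolation=2))
s=r.sense();print(s["tool_pos"],s["ft_force"],s["finger_gap"],s["wrist_torque"])
```

```text
[515.46420088 228.94148473 119.86048923] [3.79988868 1.35877443 6.18960681] 20.576342826315884 [ 0.15788668 -0.55938687 -0.0253715 ]
```

View pics/s2.png

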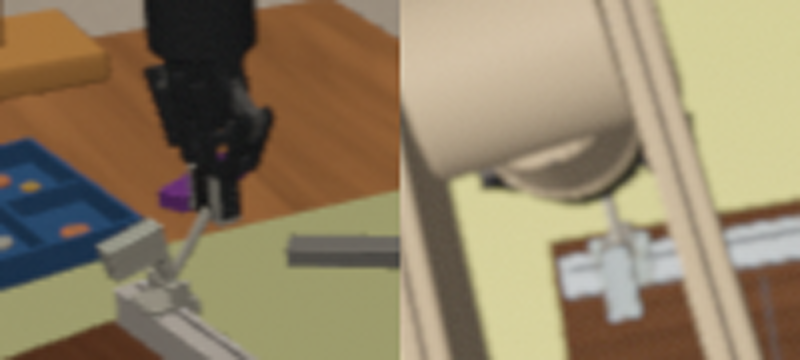

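The fingers hold the ball (left half, 215,195), with the lever inside them. I'll follow the arc forward.

Request:
carry_out:
  commands:
    - [[15,8,0,-5.7,0,0,0],[15,16.5,0,-10.3,0,0,0],[15,25.7,0,-13.7,0,0,0],[15,35.3,0,-15.7,0,0,0],[15,45,0,-16.4,0,0,0]]

```text
time: 3.0
tool_pos: [468.0, 219.8, 133.5]
tcp_rot: [180.0, -0.0, -169.2]
ft_force: [1.1, 2.4, 1.8]
finger_gap: 20.1
```

Request:
carry_out:
  commands:
    - [[15,9.7,0,0.7,0,0,0],[15,19.3,0,2.7,0,0,0],[15,28.5,0,6.1,0,0,0],[15,37,0,10.7,0,0,0],[15,45,0,16.4,0,0,0]]

```text
time: 3.62
tool_pos: [424.2, 211.3, 116.9]
tcp_rot: [180.0, -0.0, -169.2]
ft_force: [1.5, 5.3, 0.1]
finger_gap: 20.4
```

Request:
carry_out:
  commands:
    - [[15,2.5,0,2,0,0,0],[15,2.5,0,2,0,0,0]]

```text
time: 3.88
tool_pos: [421.9, 210.9, 115.0]
tcp_rot: [180.0, -0.0, -169.2]
ft_force: [-1.5, 4.3, 2.5]
finger_gap: 20.5
```

Request:
carry_out:
  commands:
    - [[15,2,0,2.5,0,0,0],[15,3,0,4,0,0,0],[15,3,0,4,0,0,0]]

```text
time: 4.25
tool_pos: [421.7, 210.9, 114.2]
tcp_rot: [180.0, 0.3, -169.2]
ft_force: [-2.2, 3.2, 18.3]
finger_gap: 20.1
```

Run:
```python
from h import *
t=viewer.snapshot("side")[120:210,220:320,::-1]
b=viewer.snapshot("top")[190:280,240:340,::-1]
cv2.imwrite("pics/s3.png",cv2.resize(np.hstack([t,b]),None,fx=4,fy=4,interpolation=2))
s=r.sense();print(s["tool_pos"],s["ft_force"],s["finger_gap"],s["wrist_torque"])
```

```text
[421.68743663 210.87139707 114.18411966] [-2.24669287  3.00772241 20.09046157] 20.38690913816883 [0.45037058 0.10785185 0.02102971]
```

View pics/s3.png

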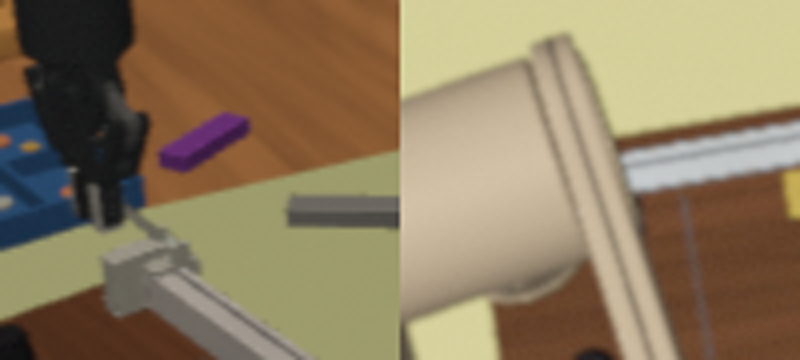

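The leaf is down against its end stop: the foot hangs in front of the fence and the force is 20 N. I'll release, rise, and go to the bar's far end.

Request:
carry_out:
  commands:
    - [[60,-2,0,-3,0,0,0],[60,-2,0,-3,0,0,0],[60,-2,0,-3,0,0,0],[60,-2,0,-30,0,0,0],[60,-2,0,-69,0,0,0]]

```text
time: 4.97
tool_pos: [419.9, 209.9, 179.0]
tcp_rot: [-179.9, -0.3, -169.2]
ft_force: [1.0, 0.8, -0.4]
finger_gap: 59.9
```

Request:
carry_out:
  commands:
    - [[0,-2,-58,0,0,0,0],[0,-4,-116,0,0,0,0],[0,-6,-174,0,0,0,0],[0,-8,-232,0,0,0,0],[0,-8.5,-289,0,0,0,0]]

```text
time: 5.6
tool_pos: [483.8, -73.6, 179.8]
tcp_rot: [180.0, -0.0, -169.2]
ft_force: [0.1, 1.0, 0.4]
finger_gap: -0.2
```

Request:
carry_out:
  commands:
    - [[0,0,0,50,0,0,0],[0,0,0,100,0,0,0],[0,0,0,135,0,0,0],[0,0,0,135,0,0,0]]

```text
time: 6.1
tool_pos: [480.6, -70.9, 41.7]
tcp_rot: [179.8, -0.4, -169.2]
ft_force: [-0.2, -0.1, -0.1]
finger_gap: -0.2
```

Request:
carry_out:
  commands:
    - [[0,-2,0,0,0,0,0],[0,-2,0,0,0,0,0]]

```text
time: 6.35
tool_pos: [487.9, -71.6, 47.5]
tcp_rot: [-179.9, 0.2, -169.2]
ft_force: [0.7, -0.9, 0.2]
finger_gap: 0.1
```

Run:
```python
from h import *
t=viewer.snapshot("side")[130:300,230:400,::-1]
cv2.imwrite("pics/s4.png",cv2.resize(t,None,fx=3.5,fy=3.5,interpolation=2))
s=r.sense();print(s["tool_pos"],s["ft_force"],s["finger_gap"],s["wrist_torque"])
```

```text
[487.74961401 -71.53928834  47.37925218] [ 0.19016456 -0.00033643 -0.261364  ] 0.055105139295316984 [-0.02046667  0.03137134  0.03547056]
```

View pics/s4.png

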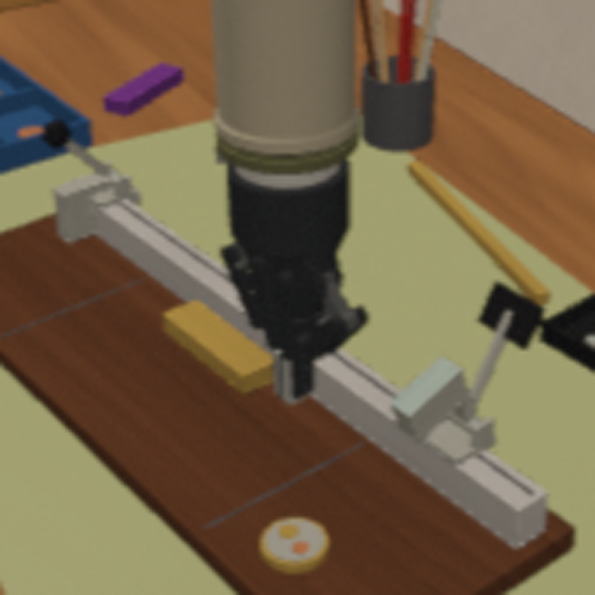

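The leaf is down, the paddle stop still up, and the closed fingers sit behind the bar's end (crop 295,380; bar end 260,375) in front of the fence. I'll push.

Request:
carry_out:
  commands:
    - [[0,3,0,5,0,0,0],[0,3,10,5,0,0,0],[0,3,22,5,0,0,0],[0,3,40,5,0,0,0],[0,3,60,5,0,0,0]]

```text
time: 7.02
tool_pos: [471.5, -11.6, 40.3]
tcp_rot: [-180.0, 0.0, -169.2]
ft_force: [-0.5, -1.7, -0.6]
finger_gap: -0.6
```

Request:
carry_out:
  commands:
    - [[0,0,20,0,0,0,0],[0,0,40,0,0,0,0],[0,0,57,0,0,0,0],[0,0,70,0,0,0,0],[0,0,80,0,0,0,0]]

```text
time: 7.65
tool_pos: [456.6, 66.5, 40.3]
tcp_rot: [-180.0, 0.0, -169.1]
ft_force: [0.8, -3.2, -0.4]
finger_gap: 0.2
```

Request:
carry_out:
  commands:
    - [[0,0,5,0,0,0,0],[0,0,9,0,0,0,0],[0,0,13,0,0,0,0],[0,0,16,0,0,0,0],[0,0,16,0,0,0,0]]

```text
time: 8.28
tool_pos: [453.8, 81.7, 40.3]
tcp_rot: [180.0, 0.0, -169.2]
ft_force: [0.2, -0.7, 0.0]
finger_gap: -0.0
```

Run:
```python
from h import *
t=viewer.snapshot("side")[130:260,210:360,::-1]
cv2.imwrite("pics/s5.png",cv2.resize(t,None,fx=4,fy=4,interpolation=2))
s=r.sense();print(s["tool_pos"],s["ft_force"],s["finger_gap"],s["wrist_torque"])
```

```text
[453.7232967   81.64102615  40.25724713] [ 0.07077576 -0.37017404  0.24213535] 0.4257162821721139 [-0.05161537  0.01402654 -0.0295442 ]
```

View pics/s5.png

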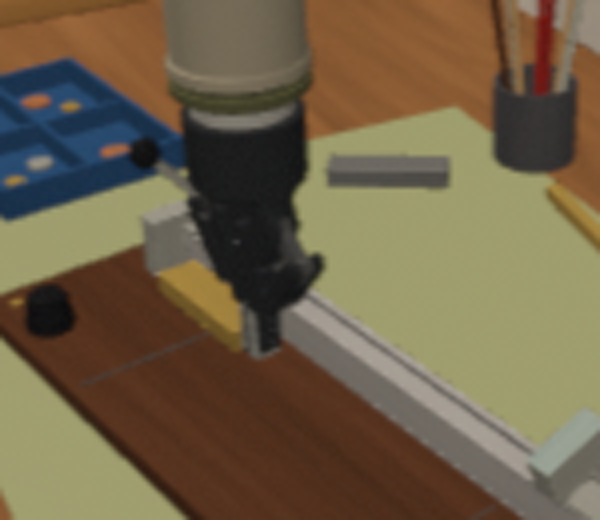

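The bar is straight along the fence, a few mm short of the stop. I'll go round in front and press it against the fence.

Request:
carry_out:
  commands:
    - [[0,0,-12,0,0,0,0],[0,22,-12,0,0,0,0],[0,44,-5,0,0,0,0],[0,44,25,0,0,0,0],[0,44,52,0,0,0,0]]

```text
time: 8.95
tool_pos: [400.7, 124.2, 40.3]
tcp_rot: [180.0, 0.0, -169.2]
ft_force: [1.0, -1.3, -0.1]
finger_gap: 0.1
```

Request:
carry_out:
  commands:
    - [[0,-5,3,0,0,0,0],[0,-10,3,0,0,0,0],[0,-14,3,0,0,0,0],[0,-17,3,0,0,0,0],[0,-19,3,0,0,0,0]]

```text
time: 9.57
tool_pos: [419.1, 130.4, 40.2]
tcp_rot: [-180.0, -0.0, -169.2]
ft_force: [0.2, 0.2, 0.1]
finger_gap: -0.2
```

Request:
carry_out:
  commands:
    - [[0,-2,0,0,0,0,0],[0,-4,0,0,0,0,0],[0,-4,0,0,0,0,0]]

```text
time: 9.95
tool_pos: [422.2, 131.3, 40.0]
tcp_rot: [-180.0, -0.1, -169.2]
ft_force: [-2.5, -1.5, 2.9]
finger_gap: -0.2
```

Request:
carry_out:
  commands:
    - [[0,-1,0,0,0,0,0],[0,-2,0,0,0,0,0],[0,-3,0,0,0,0,0]]

```text
time: 10.32
tool_pos: [424.3, 132.0, 39.9]
tcp_rot: [180.0, -0.2, -169.2]
ft_force: [-13.5, -2.7, 10.6]
finger_gap: -0.2
```

Request:
carry_out:
  commands:
    - [[0,-1,0,0,0,0,0],[0,-2,0,0,0,0,0],[0,-2,0,0,0,0,0]]

```text
time: 10.7
tool_pos: [424.5, 132.1, 39.6]
tcp_rot: [180.0, -0.4, -169.1]
ft_force: [-20.7, -4.0, 17.5]
finger_gap: -0.3
```

Pressed against the fence (20 N, position settled). Now back round to the end to push home.

Request:
carry_out:
  commands:
    - [[0,8,0,0,0,0,0],[0,28,-5,0,0,0,0],[0,28,-55,0,0,0,0],[0,24,-69,0,0,0,0],[0,-17,-69,0,0,0,0]]

```text
time: 11.32
tool_pos: [456.9, 66.9, 40.0]
tcp_rot: [180.0, -0.0, -169.3]
ft_force: [0.7, -0.1, 0.9]
finger_gap: 0.4
```

Request:
carry_out:
  commands:
    - [[0,0,4,0,0,0,0],[0,0,8,0,0,0,0],[0,0,12,0,0,0,0],[0,0,14,0,0,0,0],[0,0,16,0,0,0,0]]

```text
time: 11.95
tool_pos: [454.1, 83.4, 40.4]
tcp_rot: [-180.0, 0.0, -169.1]
ft_force: [-0.4, -3.7, -0.7]
finger_gap: -0.2
```

Request:
carry_out:
  commands:
    - [[0,0,1.5,0,0,0,0],[0,0,3,0,0,0,0],[0,0,4.5,0,0,0,0],[0,0,4.5,0,0,0,0]]

```text
time: 12.45
tool_pos: [453.4, 87.5, 40.3]
tcp_rot: [-180.0, -0.0, -169.2]
ft_force: [-1.4, -5.9, 2.1]
finger_gap: 0.4
```

Request:
carry_out:
  commands:
    - [[0,0,1,0,0,0,0],[0,0,1,0,0,0,0]]

```text
time: 12.7
tool_pos: [453.2, 88.4, 40.4]
tcp_rot: [-179.9, -0.0, -169.2]
ft_force: [-1.5, -5.0, 1.2]
finger_gap: 0.1
```

Request:
carry_out:
  commands:
    - [[0,0,1,0,0,0,0],[0,0,1,0,0,0,0]]

```text
time: 12.95
tool_pos: [453.1, 89.4, 40.4]
tcp_rot: [-179.9, -0.0, -169.2]
ft_force: [-1.5, -5.3, 1.9]
finger_gap: -0.0
```

Request:
carry_out:
  commands:
    - [[0,0,1,0,0,0,0],[0,0,1,0,0,0,0]]

```text
time: 13.2
tool_pos: [452.8, 90.4, 40.3]
tcp_rot: [-179.9, -0.0, -169.2]
ft_force: [-1.9, -5.9, 1.4]
finger_gap: -0.1
```

Request:
carry_out:
  commands:
    - [[0,0,1,0,0,0,0],[0,0,2,0,0,0,0],[0,0,2,0,0,0,0]]

```text
time: 13.58
tool_pos: [452.5, 92.3, 40.4]
tcp_rot: [-179.9, -0.0, -169.2]
ft_force: [-1.2, -4.5, 1.8]
finger_gap: 0.1
```

Request:
carry_out:
  commands:
    - [[0,0,1,0,0,0,0],[0,0,2,0,0,0,0],[0,0,2,0,0,0,0]]

```text
time: 13.95
tool_pos: [452.4, 92.9, 40.4]
tcp_rot: [-179.8, -0.0, -169.2]
ft_force: [0.2, -14.3, 2.2]
finger_gap: -0.7
```

Request:
carry_out:
  commands:
    - [[0,0,1,0,0,0,0],[0,0,1,0,0,0,0]]

```text
time: 14.2
tool_pos: [452.3, 93.1, 40.4]
tcp_rot: [-179.7, -0.0, -169.2]
ft_force: [0.7, -17.7, 2.2]
finger_gap: -0.2
```

Request:
carry_out:
  commands:
    - [[0,0,-4,0,0,0,0],[0,0,-14,0,0,0,0],[0,22,-14,0,0,0,0],[0,44,5,0,0,0,0],[0,44,38,0,0,0,0]]

```text
time: 14.82
tool_pos: [400.4, 124.5, 39.9]
tcp_rot: [180.0, -0.0, -169.3]
ft_force: [1.1, 0.2, -0.5]
finger_gap: -0.1
```

Request:
carry_out:
  commands:
    - [[0,-6,8,0,0,0,0],[0,-12,10,0,0,0,0],[0,-18,10,0,0,0,0],[0,-22,10,0,0,0,0],[0,-24,10,0,0,0,0]]

```text
time: 15.45
tool_pos: [423.0, 138.7, 40.0]
tcp_rot: [-180.0, -0.1, -169.2]
ft_force: [-7.3, -2.2, 6.8]
finger_gap: -0.0
```

Request:
carry_out:
  commands:
    - [[0,-1,0,0,0,0,0],[0,-2,0,0,0,0,0],[0,-2,0,0,0,0,0]]

```text
time: 15.82
tool_pos: [423.0, 138.8, 39.6]
tcp_rot: [-180.0, -0.3, -169.2]
ft_force: [-11.6, -2.5, 9.4]
finger_gap: 0.2
```

Request:
carry_out:
  commands:
    - [[0,8,0,0,0,0,0],[0,20,-10,0,0,0,0],[0,20,-10,-50,0,0,0],[30,20,-10,-105,0,0,0],[60,20,-10,-150,0,0,0]]

```text
time: 16.45
tool_pos: [407.8, 125.9, 192.6]
tcp_rot: [180.0, 0.1, -169.2]
ft_force: [0.2, -0.4, 0.4]
finger_gap: 35.5
```

Run:
```python
from h import *
t=viewer.snapshot("side")[140:240,210:330,::-1]
cv2.imwrite("pics/s6.png",cv2.resize(t,None,fx=5,fy=5,interpolation=2))
s=r.sense();print(s["tool_pos"],s["ft_force"],s["finger_gap"])
```

```text
[410.66354756 126.4803474  198.98945996] [3.78702624 1.07605075 6.14553444] 43.45324904407362
```

View pics/s6.png

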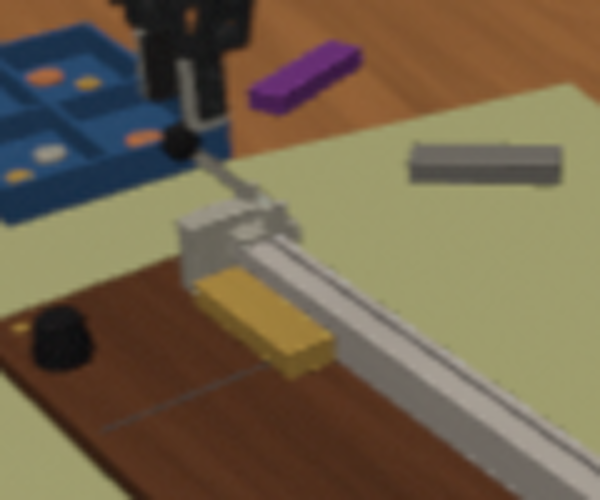

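The bar's end touches the leaf's foot (crop 195,285) and its long side the fence. I'll go back to the ball.

Request:
carry_out:
  commands:
    - [[60,-14,40,0,0,0,0],[60,-28,81,0,0,0,0],[60,-28,81,0,0,0,0],[60,-28,81,0,0,0,0]]

```text
time: 17.0
tool_pos: [419.5, 210.5, 189.8]
tcp_rot: [-180.0, -0.0, -169.1]
ft_force: [-0.0, 0.0, -0.7]
finger_gap: 59.9
```

Request:
carry_out:
  commands:
    - [[60,-3,0,37,0,0,0],[60,-3,0,74,0,0,0],[60,-3,0,74,0,0,0],[15,-3,0,74,0,0,0],[15,-3,0,74,0,0,0]]

```text
time: 17.62
tool_pos: [424.1, 211.6, 118.4]
tcp_rot: [180.0, 0.2, -169.2]
ft_force: [-0.3, 0.1, 0.7]
finger_gap: 24.2
```

Request:
carry_out:
  commands:
    - [[15,0,0,0,0,0,0],[15,0,0,0,0,0,0]]

```text
time: 17.88
tool_pos: [424.1, 211.6, 118.3]
tcp_rot: [-180.0, 0.2, -169.2]
ft_force: [-0.9, -3.2, 7.5]
finger_gap: 20.2
```

Request:
carry_out:
  commands:
    - [[15,-8,0,-5.7,0,0,0],[15,-16.5,0,-10.3,0,0,0],[15,-25.7,0,-13.7,0,0,0],[15,-35.3,0,-15.7,0,0,0],[15,-45,0,-16.4,0,0,0]]

```text
time: 18.5
tool_pos: [468.1, 220.0, 133.3]
tcp_rot: [-180.0, 0.1, -169.2]
ft_force: [-2.2, -2.2, 3.6]
finger_gap: 20.2
```

Request:
carry_out:
  commands:
    - [[15,-9.7,0,0.7,0,0,0],[15,-19.3,0,2.7,0,0,0],[15,-28.5,0,6.1,0,0,0],[15,-37,0,10.7,0,0,0],[15,-45,0,16.4,0,0,0]]

```text
time: 19.12
tool_pos: [513.3, 228.7, 117.1]
tcp_rot: [180.0, 0.2, -169.2]
ft_force: [0.5, -1.6, 4.4]
finger_gap: 19.7
```

Request:
carry_out:
  commands:
    - [[15,-2,0,2,0,0,0],[15,-4,0,4,0,0,0],[15,-4,0,4,0,0,0]]

```text
time: 19.5
tool_pos: [517.3, 229.5, 113.2]
tcp_rot: [180.0, 0.2, -169.2]
ft_force: [4.8, -1.7, 4.7]
finger_gap: 20.3
```

Request:
carry_out:
  commands:
    - [[15,-2,0,2.5,0,0,0],[15,-3,0,4,0,0,0],[15,-3,0,4,0,0,0]]

```text
time: 19.88
tool_pos: [519.5, 229.9, 110.2]
tcp_rot: [180.0, 0.1, -169.2]
ft_force: [-4.2, -3.9, 15.8]
finger_gap: 20.2
```

Request:
carry_out:
  commands:
    - [[15,-1,0,2,0,0,0],[15,-1,0,2,0,0,0]]

```text
time: 20.12
tool_pos: [520.4, 230.1, 108.7]
tcp_rot: [180.0, 0.1, -169.2]
ft_force: [-6.5, -5.5, 18.7]
finger_gap: 20.5
```

Request:
carry_out:
  commands:
    - [[60,0,0,0,0,0,0],[60,0,0,0,0,0,0],[60,0,0,0,0,0,0],[60,0,0,-40,0,0,0],[60,0,0,-90,0,0,0]]

```text
time: 20.75
tool_pos: [517.8, 229.5, 195.2]
tcp_rot: [-180.0, -0.2, -169.2]
ft_force: [-0.1, -0.0, -0.4]
finger_gap: 59.9
```

Request:
carry_out:
  commands:
    - [[60,0,40,-40,0,0,0],[60,0,90,-70,0,0,0],[60,0,140,-70,0,0,0],[60,0,140,-70,0,0,0]]

```text
time: 21.25
tool_pos: [491.4, 370.6, 266.2]
tcp_rot: [179.9, -0.0, -168.9]
ft_force: [0.8, -0.2, -0.0]
finger_gap: 60.0
```

Run:
```python
from h import *
t=viewer.snapshot("side")[140:240,210:330,::-1]
b=viewer.snapshot("top")[175:300,250:475,::-1]
cv2.imwrite("pics/s7.png",np.vstack([cv2.resize(t,(396,330),interpolation=2),cv2.resize(b,(396,220),interpolation=2)]))
s=r.sense();print(s["tool_pos"],s["ft_force"],s["finger_gap"])
```

```text
[492.28924134 367.5569215  265.47342958] [-0.77439753 -0.85821606 -1.10790264] 59.96868526269244
```

View pics/s7.png

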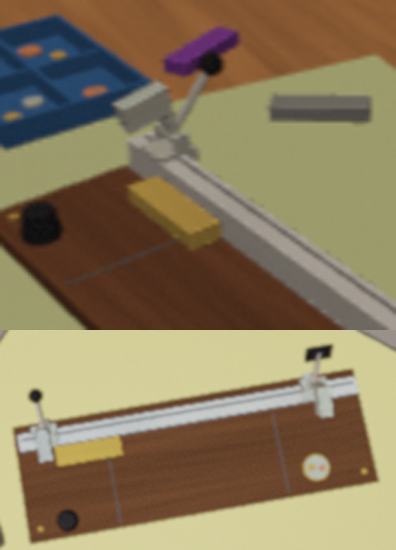

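Both stops are up, and the bar lies along the fence by the ball stop. I'll check the ball and paddle against their starting pixels, and the bar's pose.

Run:
```python
from h import *
np.set_printoptions(precision=2,suppress=True)
for n,w in(("side",[(262,286,150,170),(366,388,208,232)]),("top",[(264,277,205,219),(420,442,180,196)])):
    a=cv2.imread(f"pics/{n}0.png");b=viewer.snapshot(n)[:,:,::-1]
    for x0,x1,y0,y1 in w:
        print(n,[np.array(cv2.moments(cv2.inRange(cv2.cvtColor(np.ascontiguousarray(i[y0:y1,x0:x1]),6),0,60),True)["m10"])/max(1,cv2.countNonZero(cv2.inRange(cv2.cvtColor(np.ascontiguousarray(i[y0:y1,x0:x1]),6),0,60))) for i in(a,b)],
          [round(cv2.moments(cv2.inRange(cv2.cvtColor(np.ascontiguousarray(i[y0:y1,x0:x1]),6),0,60),True)["m01"]/max(1,cv2.countNonZero(cv2.inRange(cv2.cvtColor(np.ascontiguousarray(i[y0:y1,x0:x1]),6),0,60))),2) for i in(a,b)])
    if n=="top":
        h=cv2.cvtColor(np.ascontiguousarray(b),cv2.COLOR_BGR2HSV);m=cv2.inRange(h,(18,130,120),(32,255,255))[215:270,270:345]
        k,l,st,c=cv2.connectedComponentsWithStats(m);i=1+np.argmax(st[1:,4])
        q=cv2.minAreaRect(cv2.findNonZero(np.uint8(l==i)));box=[onz("top",p+np.array([270,215]),34) for p in cv2.boxPoints(q)]
        o=np.array([500.6,3.4,0]);y=np.array([-.188,.982,0]);x=np.array([.982,.188,0])
        print("bar ff corners",[( (p-o)@x,(p-o)@y) for p in box],"centre",(np.mean(box,0)-o)@x,(np.mean(box,0)-o)@y)
```

```text
side [np.float64(10.232323232323232), np.float64(10.292929292929292)] [7.46, 7.51]
side [np.float64(11.289340101522843), np.float64(11.289340101522843)] [11.93, 11.93]
top [np.float64(5.913043478260869), np.float64(6.0)] [7.22, 7.0]
top [np.float64(10.415094339622641), np.float64(10.538461538461538)] [7.43, 7.38]
bar ff corners [(np.float64(-14.493440499575541), np.float64(211.4506636841853)), (np.float64(-14.61912056334101), np.float64(107.12620081893053)), (np.float64(-44.54348500790286), np.float64(107.15417281115097)), (np.float64(-44.33465457911909), np.float64(211.01897850235835))] centre -29.49767516248464 159.1875039541563
```

```bash
python3 -c "
from bench import r
print(r.hand_in())"
```

```text
the job is handed in; nothing more can be done
None
```

The job is handed in at about 21.5 s: the brass bar is gauged against the ball stop, and that stop is flipped fully up again. I gripped the ball and flipped its leaf down, where a 20 N push met the end stop. Then I pushed the bar along, pressed it against the fence and pushed it home until it stopped at about 18 N. I pressed it against the fence once more, flipped the leaf back up and drew out straight up.

What the last checks showed:
- **Ball stop:** the ball is back within about 0.2 pixel of its starting place in both views, so the leaf is fully up as it was at the start.
- **Paddle stop:** its lever has not moved, within 0.15 pixel.
- **Bar along the fence:** it lies flat and parallel to the fence. Its centre measures 159.2 mm along the fence, where about 159.6 mm was expected.
- **Bar across the fence:** this reading disagreed by 2 mm, 29.5 mm in front instead of 27.5 mm. That is within the camera calibration error. The arm pressed the bar firmly against the fence twice and it stopped at the same position both times.

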